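# Open the label printer and spread its roll guide for a full-width roll

### The arm

A 6-joint arm with a two-finger parallel gripper is mounted at the origin on the work surface. World frame = base frame: x ahead of the robot, y to its left, z up, the work surface at z = 0. Lengths are in m, angles in rad, forces in N, time in s.
With the tool pointing down it reaches from about 0.375 to 0.9 m from the base axis. Payload 3.1 kg.
Tool frame: the origin (TCP) lies on the mounting face of the last link; the fingertips stand 182 mm ahead of it and the grasp point (between the pads) lies 164 mm ahead of it; z points along the fingers, y is the direction in which the jaws open and shut (so a half turn about z gives the same grasp; the last joint's range is limited). The gripper opens to 87 mm and grips with 3 to 60 N. Pads are 19 mm wide; open, the fingers measure 117 mm over their backs; the gripper's body (75 mm by 190 mm) begins 51 mm behind the grasp point.
Start: joints at [-1.448, 0.527, 1.433, -0, 1.181, -0.178], TCP at [0.186, -0.597, 0.405] pointing down, gripper open.
Joint ranges: [-3.08, 3.08], [-0.75, 2.2], [0.22, 2.44], [-1.43, 4.57], [0, 2.65], [-2.85, 2.85]. Speed limits (rad/s): [2.79, 2.79, 3.14, 3.14, 3.14, 3.14].

### API

Orientations are given as a unit quaternion [x, y, z, w].
In Python, from rig import robot, camera, camera_model gives the robot as it stands.
- The arm moves only by the tool drive_tool, never from a script. Its argument "plan" is a list that holds one entry, the list of rows, each a list of 6 numbers: the shift along the world's x, y, z in units of 2.5 cm (1.0 is 2.5 cm), then the turn, a rotation vector about the world's x, y, z in units of 6 degrees (1.0 is 6 degrees). A call has 1 to 8 rows; each row shifts and turns the commanded pose from where the row before left it; what a row does not reach is not made up. A row lasts 1/8 s, in which the tool goes at most 62.5 mm and 10.7 degrees, less where a joint would pass 70% of its speed; a pose out of reach is approached as far as the arm can. A call with a number of a shift or a turn outside -1 to 1 is refused whole. A call with a gripper value outside its range is refused whole. "grip" is the closure, from 0 (fully open) to 1 (shut), set as the call begins (left out, the last holds). The fingers move at their own pace and stop on an object; "force" is the grip in N (left out, the last holds). Time passes only in rows, so rows that do not move let the fingers close. It gives the time, the measured TCP pose, the force and the opening at its end, in the units of the state.
- robot.get_obs(): the state, without advancing time (a new reading comes with each control period).
- camera(name): name is "scene" or "top" or "wrist"; returns the picture (420x560x3 uint8, red, green, blue); there is no depth.
- camera_model(name): a dict with "K" (3x3 intrinsics, pixels), "world_to_cam" (4x4, takes a point from world to camera coordinates); the wrist camera has in their place "tool_from_camera" (4x4, takes a point from camera to tool coordinates, whose origin is the TCP and whose axes are the flange's). Camera axes: x right, y up, looking along -z (the intrinsics and any distortion apply to the point x, -y, -z); pixel columns grow to the right and rows downward; lengths in m; the calibration is good to about 2 mm. A picture is of the moment at which its call begins: read the wrist's pose just before it. camera_model takes no time and is no camera call.
- robot.hand_in(): hands the job in, once; it reports no verdict.
The state is a dict: "time": time; "q": joint angles; "joint_velocities": joint speeds; "joint_torque": joint torques, N m; "position": TCP position; "tool_rot": TCP orientation; "ft_force": force on the tool from outside, world axes, zero at the start; "moment": the same for the moment, N m; "grip_width": finger opening in m.
Only numpy, scipy, OpenCV 4.12 (cv2) and the standard library are available. Lean on these libraries where they do the work, as an engineer would, in place of code of your own. Each camera call takes 0.05 s, during which the arm holds its last target.

### The job

The label printer on the desk is empty: get it ready for a new full-width roll. With the fingertips, swing its cover (orange lip at the front) gently up and back, past its balance point, until it rests open on its own with nothing touching it; then reach into the bay and push the orange roll guide outward to the end of its track, and take the hand away. Only push: do not grip, force or fling anything, and leave the other things on the desk where they are.

Things in the scene. Friction and masses are not known exactly. Their poses are not given: they have to be found in the camera images.
- printer: compact desktop label printer, off-white base, dark grey cover, 175 deep (its x) x 165 wide (y) x 140 high, fixed on the desk. Origin under its centre at desk height; x points from its front (orange lip, turned to the robot's right) to its rear (hinge), y to the left for one looking along x, z up. Base and cover part at height 85. Heights below are above the desk, x and y in this frame
- recess (a point): middle of the finger recess in the printer's front, below the lip: x = -74, y = 0, height 60, on the base's upper front face (which runs up from height 42 and lies between side walls, 153 clear). Below height 42 the front face stands forward at x = -87.5. Lip front edge: 33 in front of this point
- bay (a point): point on the inner face (facing +y) of the fixed grey flange in the roll bay: x = 12, y = -52, height 100. Once the cover is open the bay is open upwards: x -50 to 81, y -76 to 76, side walls up to height 84, floor at 25. The flange has the shape of the orange guide that faces it
- cover (a joint): angle of the cover about its rear hinge, rad: 0 shut, 1.92 at its open stop. No latch. Cover about 0.22 kg; about 1 N up at the lip lifts it. Balance point near 1.15 rad: left below that it sinks shut, beyond it falls back to the stop by itself; the hinge is damped, so both are slow (under 3 rad/s)
- cover_lip (a point): middle of the lower front edge of the cover's orange lip; moves with the cover. Lip 80 wide (y), 20 proud of the cover's front, 6 thick; shut, its underside is at height 86.5 and its front edge at x = -107.5. The edge is 182.5 from the hinge. Behind the lip the cover is a hollow hood, walls 4 thick, 53 deep inside
- cover_hinge (a point): middle of the cover's hinge axis, which runs along the printer's y: x = 75, y = 0, height 85
- roll_guide (a joint): slide of the orange roll guide along the printer's +y, m: 0 innermost (50 mm clear to the fixed flange), 0.055 at the outer end of its track (105 mm clear). About 1.5 N of friction; it stays where it is left
- guide_face (a point): point on the inner face (facing -y) of the orange roll guide, x = 12, height 100; moves with it. The guide is an upright plate 44 wide (x), 6 thick (y), round-topped, top at height 118. At height 70 a dark hub of 22 diameter stands 6 proud of the inner face (another on the flange)
- spare_roll: new label roll standing on end, white, 72 diameter x 102 high, origin under its centre; leave alone
- glass: drinking glass, 74 diameter x 125 high, origin under its centre; leave alone
- note_pad: mauve note pad, 76 x 76 x 14, origin under its centre; leave alone
- phone: dark phone lying flat, 150 x 72 x 9, origin under its centre; leave alone
- mouse: dark computer mouse, 112 x 60 x 32, origin under its centre; leave alone
- camera: dark camera with lens, about 100 x 128 x 100, origin under its body; leave alone
- screwdriver: red-handled screwdriver lying on the desk; leave alone
- lantern: dark camping lantern standing on the closed laptop, 106 diameter x 197 high with its bail, origin under its centre; leave alone

How it is judged:
On the way, in this order (a step that is already met when the one before it is completed fails the run):
1. the cover has been flipped over and rests open on its own, untouched (value of joint cover above 1.85 rad and contact force between the fingers and printer below 0.1 N), for 0.2 s.
2. the roll guide has been pushed out to the end of its track (value of joint roll_guide above 0.052 m), for 0.2 s.
At the end, for the whole second after the job is handed in: the cover rests open on its stop (joint above 1.85 rad, still), the orange roll guide is within 3 mm of the outer end of its track, and the robot is clear of everything (value of joint cover above 1.85 rad and velocity of joint cover between -0.05 and 0.05 rad/s and value of joint roll_guide above 0.052 m); the robot touches nothing.
It fails at once if the cover was flung (over 4 rad/s) (velocity of joint cover above 4 rad/s or velocity of joint cover below -4 rad/s).
It fails at once if the fingers gripped or forced part of the printer (over 40 N) (contact force between the fingers and printer above 40 N).
It fails at once if the lip was pinched between the fingers (contact force between the fingers and printer above 8 N and x of the grasp point in the frame of cover_lip between -0.004 and 0.022 m and y of the grasp point in the frame of cover_lip between -0.042 and 0.042 m and z of the grasp point in the frame of cover_lip between -0.001 and 0.007 m).
It fails at once if the roll guide was pinched between the fingers (contact force between the fingers and printer above 8 N and x of the grasp point in the frame of guide_face between -0.024 and 0.024 m and y of the grasp point in the frame of guide_face between -0.001 and 0.007 m and z of the grasp point in the frame of guide_face below 0.02 m).
It fails at once if another thing on the desk was moved, tipped or lifted (over 20 mm or 0.3 rad) (distance of any of spare_roll, glass, note_pad, phone, mouse, camera, screwdriver, lantern from where it was at the start of the episode above 0.02 m or angle between any of spare_roll, glass, note_pad, phone, mouse, camera, lantern's own z axis and vertical above 0.3 rad).
It also fails if it takes over 48 s, if anything falls off the work surface, if the arm or the gripper's body presses on something with over 40 N, if the wrist force passes 120 N, or if a joint passes its speed limit or range.

## Working session

There is one attempt and no reset: what is moved stays moved. The work goes in short steps, Python scripts to look and compute and a tool call to move; the robot and the scene stay as the last step left them, time stands still between calls to the robot, and variables do not carry over. Pictures are saved under pics/ and viewed, and the job is handed in when it is done.

Besides the shell and the picture viewer there is one more tool, called after "Request:" as a command line: name --argument value ..., lists and objects as JSON in quotes. drive_tool: Moves the arm, as the interface text tells. Shifts and turns lie within -1 to 1; 1 stands for 2.5 cm of shift or 6 degrees of turn. Its arguments: {"type":"object","properties":{"plan":{"type":"array","items":{"type":"array","items":{"type":"array","items":{"type":"number","minimum":-1,"maximum":1}}}},"grip":{"type":"number"},"force":{"type":"number"}},"required":["plan"]}

```bash
ls; mkdir -p pics
python3 - <<'E'
from rig import robot,camera,camera_model
import cv2
for n in ["scene","top","wrist"]:
    im=camera(n); cv2.imwrite(f"pics/{n}0.png",im[:,:,::-1])
    m=camera_model(n); print(n,{k:(v.round(4).tolist() if hasattr(v,'round') else v) for k,v in m.items()})
o=robot.get_obs(); print(o)
E
```

```text
pics
scene {'K': [[427.5819, 0.0, 279.5614], [0.0, 427.5819, 210.7244], [0.0, 0.0, 1.0]], 'world_to_cam': [[0.8976, 0.4408, -0.0075, -0.4704], [-0.3616, 0.7458, 0.5595, 0.111], [0.2522, -0.4995, 0.8288, -1.7291], [0.0, 0.0, 0.0, 1.0]]}
top {'K': [[527.2036, 0.0, 269.6935], [0.0, 527.2036, 202.5302], [0.0, 0.0, 1.0]], 'world_to_cam': [[0.0182, -0.9998, 0.0058, -0.0007], [0.9894, 0.0188, 0.1443, -0.4999], [-0.1443, 0.0032, 0.9895, -1.7063], [0.0, 0.0, 0.0, 1.0]]}
wrist {'K': [[363.4572, 0.0, 284.5749], [0.0, 363.4572, 202.8685], [0.0, 0.0, 1.0]], 'tool_from_camera': [[-0.0, 0.9613, 0.2756, 0.0754], [1.0, -0.0001, 0.0004, -0.0001], [0.0004, 0.2756, -0.9613, 0.0211], [0.0, 0.0, 0.0, 1.0]]}
{'time': 0.15, 'q': array([-1.44748775e+00,  5.28265545e-01,  1.43361159e+00,  1.36346765e-06,
        1.18140766e+00, -1.78447840e-01]), 'joint_velocities': array([ 0.00045654, -0.00189734, -0.00282837,  0.00028708,  0.00023182,
        0.00133538]), 'joint_torque': array([-2.71151512e-04, -4.40432131e+01, -1.76842600e+01,  6.33802009e-02,
        5.52413519e-02, -9.55763426e-05]), 'position': array([ 0.1857751 , -0.59647613,  0.40398709]), 'tool_rot': array([ 9.88639144e-01,  1.50306110e-01,  2.39532230e-05, -8.45734604e-04]), 'ft_force': array([ 0.66081037,  0.45514826, -0.35685195]), 'moment': array([-0.05369903, -0.0188147 , -0.00430481]), 'grip_width': 0.08699278584852288}
```

View pics/scene0.png

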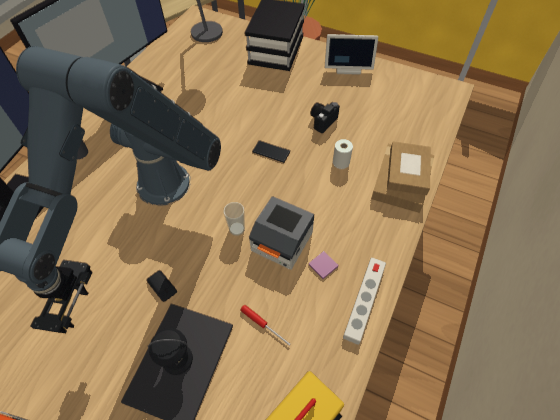

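View pics/top0.png

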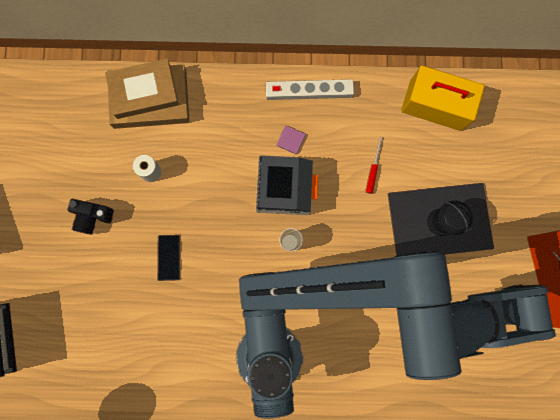

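View pics/wrist0.png

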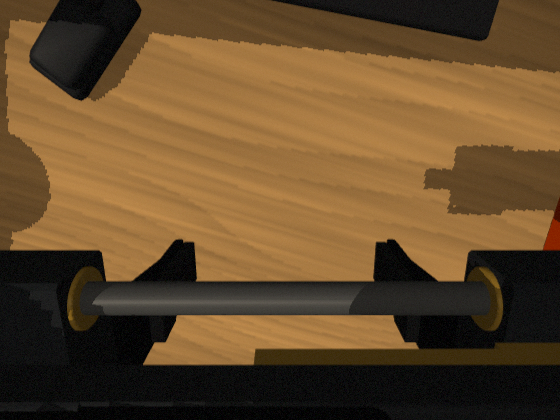

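Run:
```python
import cv2
a=cv2.imread("pics/top0.png")[130:260,235:395]; cv2.imwrite("pics/top0z.png",cv2.resize(a,None,fx=5,fy=4.5,interpolation=cv2.INTER_CUBIC)[:600,:800])
a=cv2.imread("pics/scene0.png")[185:285,215:350]; cv2.imwrite("pics/scene0z.png",cv2.resize(a,None,fx=5.9,fy=5.9,interpolation=cv2.INTER_CUBIC)[:600,:800])
```

```text
(no output)
```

View pics/top0z.png

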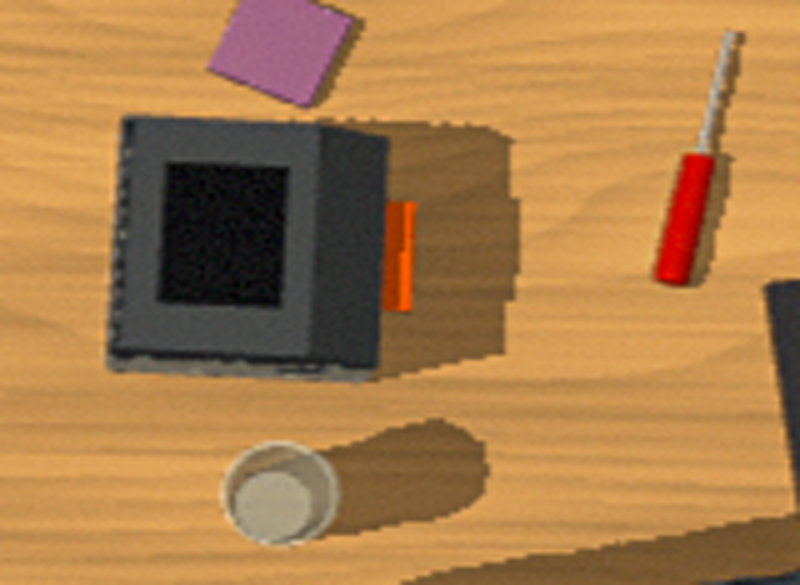

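View pics/scene0z.png

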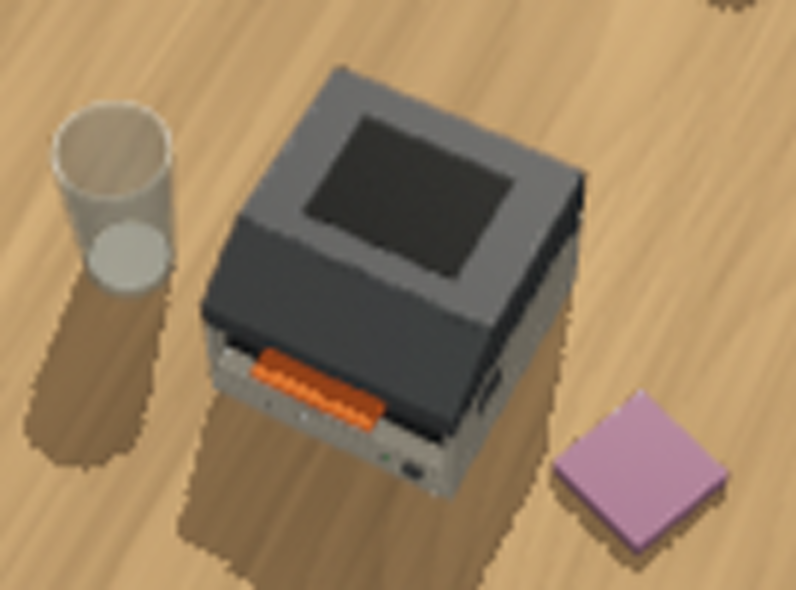

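```bash
cat > h.py <<'E'
import numpy as np
from rig import robot,camera,camera_model
def ray(m,u,v):
    K=m["K"];W=m["world_to_cam"];R=W[:3,:3];t=W[:3,3]
    d=np.linalg.inv(K)@[u,v,1]; d=np.array([d[0],-d[1],-d[2]])
    return -R.T@t, R.T@d
def onz(m,u,v,z):
    o,d=ray(m,u,v); return o+d*(z-o[2])/d[2]
E
python3 - <<'E'
from h import *
T=camera_model("top");S=camera_model("scene")
tz=lambda x,y:(235+x/5-.4,130+y/4.5-.4); sz=lambda x,y:(215+x/5.9-.4,185+y/5.9-.4)
print("top140");A=[onz(T,*tz(*p),.140) for p in [(122,117),(108,355),(308,358),(318,125)]]
B=[onz(S,*sz(*p),.140) for p in [(583,172),(340,67),(240,213),(490,327)]]
for a,b in zip(A,B):print(a.round(4),b.round(4))
print("lip front lower edge")
for p in [(414,203),(412,311)]:print(onz(T,*tz(*p),.0865).round(4))
for p in [(377,430),(251,373)]:print(onz(S,*sz(*p),.0865).round(4))
print("base front bottom/top")
print([onz(S,*sz(*p),0).round(4) for p in [(448,497),(215,388)]])
print("glass")
print(onz(T,*tz(280,493),.125).round(3),onz(T,*tz(272,508),0.003).round(3),onz(S,*sz(128,260),.003).round(3),onz(S,*sz(113,150),.125).round(3))
print("pad",onz(T,*tz(285,50),.014))
E
```

```text
top140
[0.6333 0.0453 0.14  ] [0.6354 0.0402 0.14  ]
[0.4653 0.0504 0.14  ] [0.4736 0.046  0.14  ]
[ 0.4655 -0.0736  0.14  ] [ 0.4685 -0.0724  0.14  ]
[ 0.63   -0.0781  0.14  ] [ 0.6303 -0.0783  0.14  ]
lip front lower edge
[ 0.5864 -0.1439  0.0865]
[ 0.5078 -0.143   0.0865]
[ 0.5891 -0.1392  0.0865]
[ 0.5071 -0.1378  0.0865]
base front bottom/top
[array([ 0.6264, -0.1205,  0.    ]), array([ 0.4656, -0.1162,  0.    ])]
glass
[ 0.373 -0.058  0.125] [ 0.371 -0.058  0.003] [ 0.373 -0.06   0.003] [ 0.374 -0.058  0.125]
pad [ 0.71732215 -0.06222328  0.014     ]
```

```bash
python3 - <<'E'
from h import *
T=camera_model("top");S=camera_model("scene")
for n,p,z in [("lantern top",(457,217),.2),("lantern base",(448,220),.03),("screw handle",(370,190),.015),("screw tip",(381,139),.01),("laptop c",(390,192),.02),("laptop c2",(393,254),.02),("lap3",(485,184),.02)]:
    print(n,onz(T,*p,z).round(3))
print("lantern S",onz(S,168,350,.15).round(3), onz(S,175,365,.02).round(3),"mouse",onz(S,162,286,.02).round(3))
# scene lantern triangulate
E
python3 - <<'E'
import cv2
a=cv2.imread("pics/scene0.png")[300:420,110:250]; cv2.imwrite("pics/lan.png",cv2.resize(a*2,None,fx=5,fy=5))
E
```

```text
lantern top [ 0.443 -0.551  0.2  ]
lantern base [ 0.454 -0.582  0.03 ]
screw handle [ 0.552 -0.328  0.015]
screw tip [ 0.73  -0.368  0.01 ]
laptop c [ 0.546 -0.394  0.02 ]
laptop c2 [ 0.339 -0.401  0.02 ]
lap3 [ 0.579 -0.714  0.02 ]
lantern S [ 0.454 -0.568  0.15 ] [ 0.451 -0.579  0.02 ] mouse [ 0.264 -0.379  0.02 ]
```

View pics/lan.png

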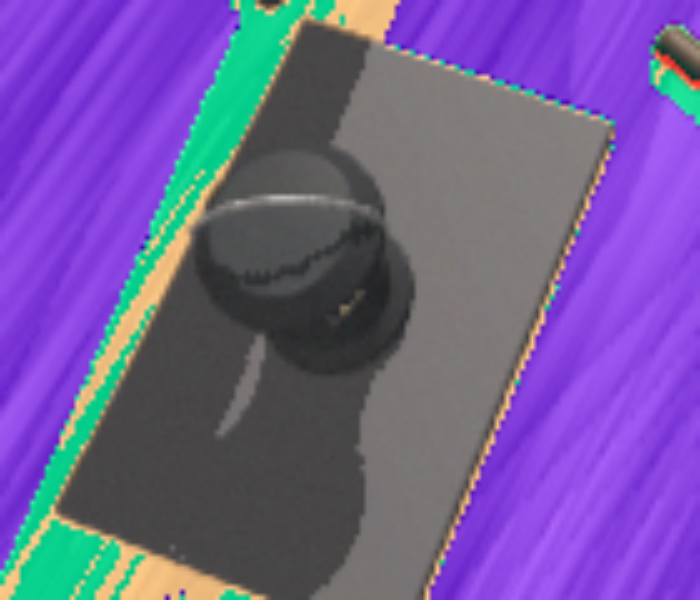

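Request:
drive_tool --plan '[[[0.4, 1, 0.3, 0, 0, 0.9], [0.4, 1, 0.3, 0, 0, 0.9], [0.4, 1, 0.3, 0, 0, 0.9], [0.4, 1, 0.3, 0, 0, 0.9], [0.4, 1, 0.3, 0, 0, 0.9], [0.4, 1, 0.2, 0, 0, 0.9], [0.4, 1, 0, 0, 0, 0.9], [0.4, 1, 0, 0, 0, 0.9]]]' --grip 1 --force 10

```text
time: 1.15
position: [0.266, -0.3957, 0.4472]
tool_rot: [0.863, 0.505, 0.0, -0.0]
ft_force: [1.5, -0.0, -0.1]
grip_width: 0.015
```

Request:
drive_tool --plan '[[[1, 0.2, 0, 0, 0, 0.9], [1, 0.2, 0, 0, 0, 0.9], [1, 0.2, 0, 0, 0, 0.9], [1, 0.2, 0, 0, 0, 0.9], [1, 0.2, 0, 0, 0, 0.9], [1, 0, 0, 0, 0, 0.2], [1, 0, 0, 0, 0, 0], [1, 0, 0, 0, 0, 0]]]'

```text
time: 2.15
position: [0.4666, -0.3715, 0.4469]
tool_rot: [0.715, 0.699, -0.0, -0.0]
ft_force: [-0.3, 0.1, 0.6]
grip_width: 0.0003
```

```bash
cat > s.py <<'E'
from h import *
from scipy.spatial.transform import Rotation as Ro
np.set_printoptions(precision=4,suppress=True)
def st():
    o=robot.get_obs();R=Ro.from_quat(o["tool_rot"]).as_matrix()
    print(round(o["time"],2),"q",o["q"],"pos",o["position"],"tip",o["position"]+.182*R[:,2],"\nz",R[:,2],"y",R[:,1],"F",o["ft_force"],"w",o["grip_width"]);return o,R
if __name__=="__main__": st()
E
python3 s.py
```

```text
2.15 q [-0.8597  0.4441  1.4572 -0.0001  1.2411 -0.837 ] pos [ 0.4666 -0.3715  0.4469] tip [ 0.4665 -0.3714  0.2649] 
z [-0.0006  0.0006 -1.    ] y [ 0.9997 -0.0227 -0.0006] F [-0.3163  0.1214  0.58  ] w 0.000320992543000197
```

Request:
drive_tool --plan '[[[0.4, 0, 0, 1, 0, 0], [0.4, 0, 0, 1, 0, 0], [0.4, 0, 0, 1, 0, 0], [0.4, 0, 0, 1, 0, 0], [0.4, 0, 0, 1, 0, 0], [0.4, 0, 0, 1, 0, 0], [0.4, 0, 0, 1, 0, 0], [0.4, 0, 0, 1, 0, 0]]]'

```text
time: 3.15
position: [0.5461, -0.3718, 0.4468]
tool_rot: [0.653, 0.638, 0.285, -0.292]
ft_force: [-0.3, -0.7, 0.2]
grip_width: 0.0008
```

```bash
python3 s.py
```

```text
3.15 q [-0.8595  0.6561  1.1753  0.5522  1.9544 -0.7997] pos [ 0.5461 -0.3718  0.4468] tip [ 0.546  -0.2361  0.3255] 
z [-0.0004  0.7456 -0.6664] y [ 0.9997 -0.0152 -0.0176] F [-0.2786 -0.6905  0.2008] w 0.0007738467442176727
```

Request:
drive_tool --plan '[[[0, 0, -1, 1, 0, 0], [0, 0, -1, 1, 0, 0], [0, 0, -1, 0, 0, 0], [0, 0, -1, 0, 0, 0], [0, 0, -1, 0, 0, 0], [0, 0, -1, 0, 0, 0], [0, 0, -1, 0, 0, 0], [0, 0, -1, 0, 0, 0]]]'

```text
time: 4.15
position: [0.5458, -0.3717, 0.2456]
tool_rot: [0.619, 0.605, 0.349, -0.357]
ft_force: [-0.4, -0.1, -0.9]
grip_width: 0.0004
```

```bash
python3 s.py;  python3 - <<'E'
from h import *
import cv2
for n in ["scene","wrist"]:cv2.imwrite(f"pics/{n}1.png",camera(n)[:,:,::-1])
E
```

```text
4.15 q [-0.8733  0.9204  1.2802  0.6104  1.8148 -0.9837] pos [ 0.5458 -0.3717  0.2456] tip [ 0.5458 -0.2141  0.1546] 
z [ 0.0001  0.8659 -0.5003] y [ 0.9997 -0.0114 -0.0196] F [-0.4258 -0.0932 -0.8552] w 0.0003893461953714368
```

View pics/scene1.png

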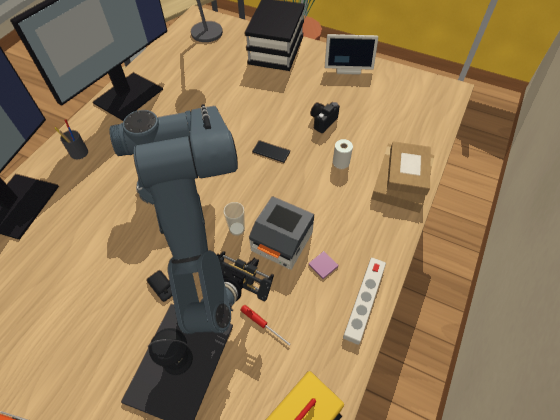

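View pics/wrist1.png

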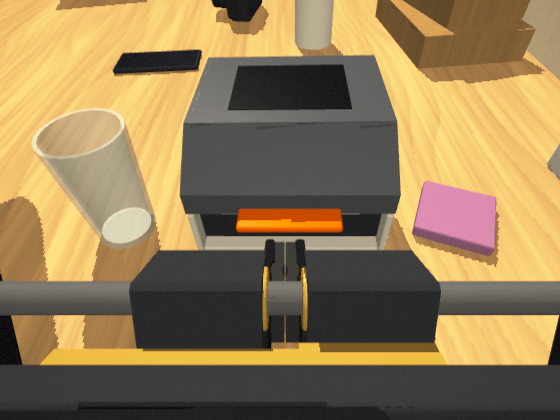

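Run:
```python
from s import *
o,R=st();m=camera_model("wrist");X=m["tool_from_camera"]
def wz(u,v,z):
    d=np.linalg.inv(m["K"])@[u,v,1];d=np.array([d[0],-d[1],-d[2]])
    c=R@X[:3,3]+o["position"];d=R@X[:3,:3]@d
    return c+d*(z-c[2])/d[2]
for p in [(237,232),(342,232)]:print(wz(*p,.0865))
for p in [(205,57),(380,57),(187,122),(394,122)]:print(wz(*p,.140))
print(wz(43,150,.125),wz(126,228,.003))
```

```text
4.25 q [-0.8733  0.9231  1.2821  0.61    1.8154 -0.9827] pos [ 0.5452 -0.3711  0.2436] tip [ 0.5448 -0.2132  0.1532] 
z [-0.002   0.8677 -0.497 ] y [ 0.9997 -0.0113 -0.0239] F [-0.935  -0.2352 -0.2945] w 0.0007351999719399885
[ 0.508  -0.1397  0.0865]
[ 0.587  -0.1422  0.0865]
[0.4671 0.0458 0.14  ]
[0.6409 0.0342 0.14  ]
[ 0.4696 -0.0711  0.14  ]
[ 0.6297 -0.079   0.14  ]
[ 0.3534 -0.0822  0.125 ] [ 0.372  -0.0605  0.003 ]
```

Request:
drive_tool --plan '[[[0.1, 0.4, -1, 0, 0, 0], [0, 0.4, -1, 0, 0, 0], [0, 0.2, -1, 0, 0, 0], [0, 0, -0.85, 0, 0, 0], [0, 0.8, 0, 0, 0, 0], [0, 0.7, 0, 0, 0, 0], [0, 0.6, 0, 0, 0, 0], [0, 0.4, 0, 0, 0, 0]]]'

```text
time: 5.25
position: [0.5485, -0.2828, 0.1519]
tool_rot: [0.619, 0.606, 0.349, -0.357]
ft_force: [0.0, -0.1, 0.2]
grip_width: 0.0006
```

```bash
python3 s.py;  python3 - <<'E'
from h import *
import cv2
for n in ["scene","wrist"]:
    a=camera(n)[:,:,::-1]
    cv2.imwrite(f"pics/{n}2.png",a if n=="wrist" else cv2.resize(a[170:310,190:370],None,fx=4,fy=4,interpolation=2))
E
```

```text
5.25 q [-0.7832  1.0108  1.4299  0.6601  1.5826 -1.0744] pos [ 0.5485 -0.2828  0.1519] tip [ 0.5484 -0.1252  0.0608] 
z [-0.0006  0.8658 -0.5004] y [ 0.9998 -0.0104 -0.0191] F [ 0.0223 -0.0968  0.2017] w 0.0005632444690032235
```

View pics/scene2.png

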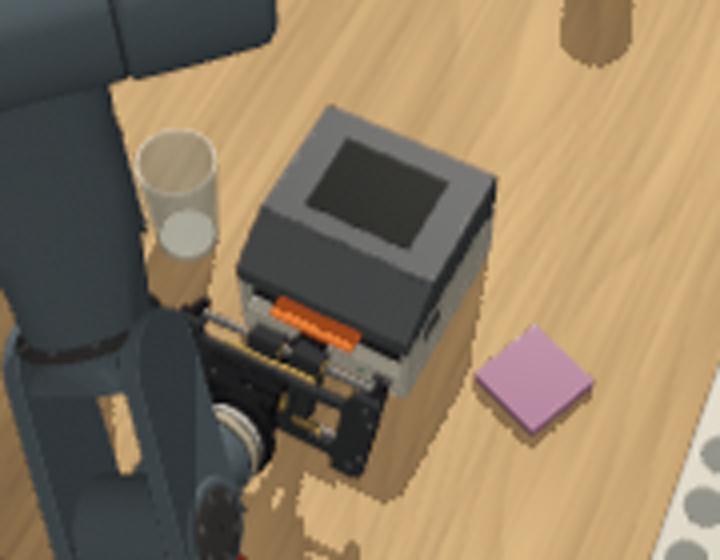

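View pics/wrist2.png

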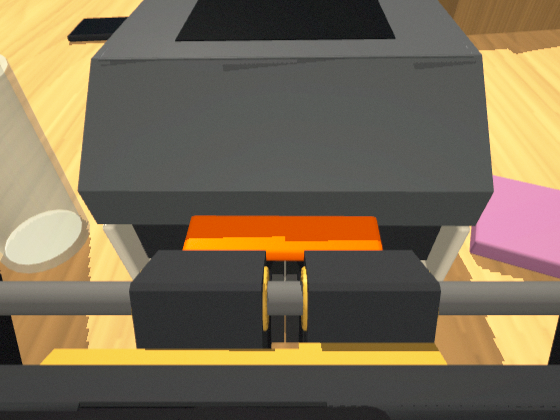

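Request:
drive_tool --plan '[[[0, 0.25, 0, 0, 0, 0], [0, 0, 0.5, 0, 0, 0], [0, 0, 0.5, 0, 0, 0], [0, 0, 0.5, 0, 0, 0], [0, 0, 0.5, 0, 0, 0], [0, 0, 0.5, 0, 0, 0]]]'

```text
time: 6.1
position: [0.5483, -0.2781, 0.2146]
tool_rot: [0.619, 0.605, 0.35, -0.357]
ft_force: [-0.9, 0.5, -0.8]
grip_width: 0.0006
```

```bash
python3 s.py;  python3 - <<'E'
from h import *
import cv2
for n in ["scene"]:
    a=camera(n)[:,:,::-1]
    cv2.imwrite(f"pics/{n}3.png",a if n=="wrist" else cv2.resize(a[170:310,190:370],None,fx=4,fy=4,interpolation=2))
E
```

```text
6.1 q [-0.7785  0.9118  1.4461  0.6667  1.6456 -1.02  ] pos [ 0.5483 -0.2781  0.2146] tip [ 0.5483 -0.1205  0.1235] 
z [ 0.0003  0.8658 -0.5003] y [ 0.9997 -0.0116 -0.0194] F [-0.9438  0.499  -0.8313] w 0.0005953468892376374
```

View pics/scene3.png

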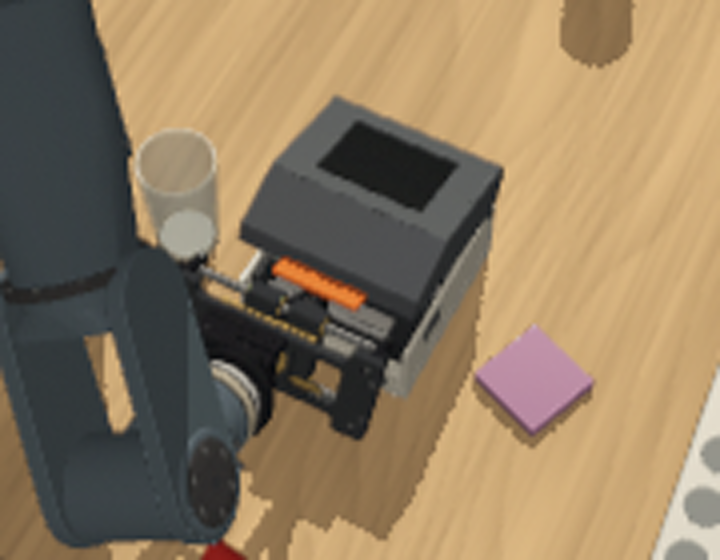

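Request:
drive_tool --plan '[[[0, 0.25, 0.6, 0, 0, 0], [0, 0.25, 0.6, 0, 0, 0], [0, 0.25, 0.6, 0, 0, 0], [0, 0.4, 0.52, 0, 0, 0], [0, 0.4, 0.52, 0, 0, 0], [0, 0.42, 0.5, 0, 0, 0]]]'

```text
time: 6.9
position: [0.5482, -0.2278, 0.2979]
tool_rot: [0.619, 0.605, 0.349, -0.358]
ft_force: [0.2, -0.3, -0.6]
grip_width: 0.0003
```

```bash
python3 s.py;  python3 - <<'E'
from h import *
import cv2
for n in ["scene"]:
    a=camera(n)[:,:,::-1]
    cv2.imwrite(f"pics/{n}4.png",a if n=="wrist" else cv2.resize(a[170:310,190:370],None,fx=4,fy=4,interpolation=2))
E
```

```text
6.9 q [-0.7216  0.7633  1.5073  0.7134  1.687  -0.9316] pos [ 0.5482 -0.2278  0.2979] tip [ 0.5482 -0.0702  0.2069] 
z [-0.0004  0.8661 -0.4998] y [ 0.9997 -0.011  -0.02  ] F [ 0.1948 -0.2833 -0.6204] w 0.00027721926135729425
```

View pics/scene4.png

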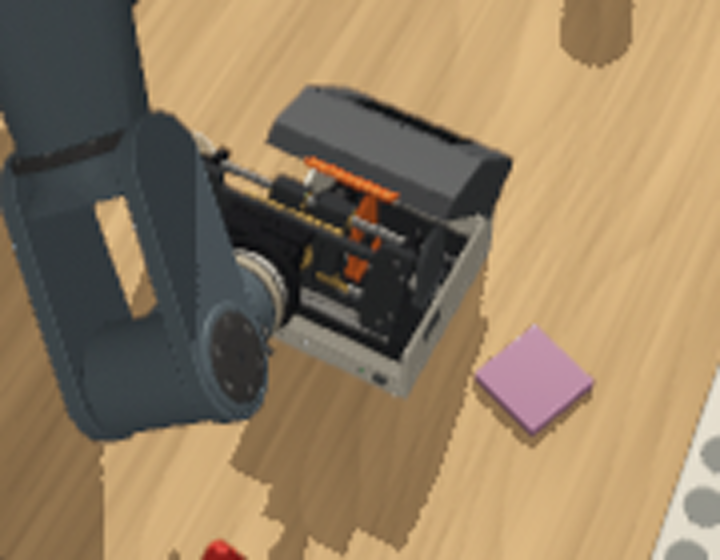

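Request:
drive_tool --plan '[[[0, 0.45, 0.32, 0, 0, 0], [0, 0.45, 0.32, 0, 0, 0], [0, 0.45, 0.32, 0, 0, 0], [0, 0.46, 0.2, 0, 0, 0], [0, 0.46, 0.2, 0, 0, 0], [0, 0.4, 0.1, 0, 0, 0]]]'

```text
time: 7.7
position: [0.5483, -0.1611, 0.3338]
tool_rot: [0.619, 0.605, 0.35, -0.358]
ft_force: [0.5, 0.3, 0.4]
grip_width: 0.0005
```

```bash
python3 s.py;  python3 - <<'E'
from h import *
import cv2
for n in ["scene"]:
    a=camera(n)[:,:,::-1]
    cv2.imwrite(f"pics/{n}5.png",a if n=="wrist" else cv2.resize(a[170:310,190:370],None,fx=4,fy=4,interpolation=2))
E
```

```text
7.7 q [-0.6373  0.6789  1.5779  0.773   1.6532 -0.8743] pos [ 0.5483 -0.1611  0.3338] tip [ 0.5482 -0.0035  0.2428] 
z [-0.0002  0.8661 -0.4999] y [ 0.9997 -0.0111 -0.0197] F [0.4861 0.3181 0.3871] w 0.0005437701816074624
```

View pics/scene5.png

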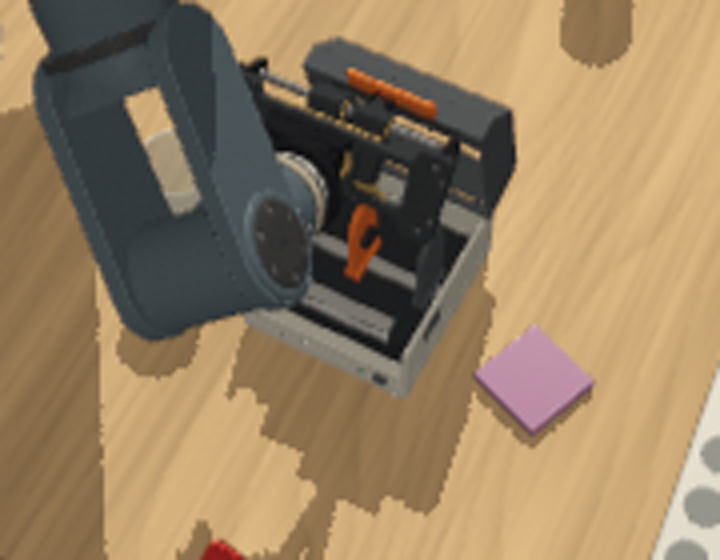

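Request:
drive_tool --plan '[[[0, 0.3, 0.05, 0, 0, 0], [0, 0.3, 0.05, 0, 0, 0], [0, 0, 0, 0, 0, 0], [0, 0, 0, 0, 0, 0], [0, 0, 0, 0, 0, 0], [0, 0, 0, 0, 0, 0]]]'

```text
time: 8.5
position: [0.5483, -0.1472, 0.3359]
tool_rot: [0.619, 0.605, 0.35, -0.357]
ft_force: [-0.2, -0.4, -1.2]
grip_width: 0.0005
```

```bash
python3 s.py;  python3 - <<'E'
from h import *
import cv2
for n in ["scene"]:
    a=camera(n)[:,:,::-1]
    cv2.imwrite(f"pics/{n}6.png",a if n=="wrist" else cv2.resize(a[170:310,190:370],None,fx=4,fy=4,interpolation=2))
E
```

```text
8.5 q [-0.6186  0.6696  1.5926  0.7858  1.6386 -0.8674] pos [ 0.5483 -0.1472  0.3359] tip [0.5484 0.0104 0.2449] 
z [ 0.0004  0.866  -0.5   ] y [ 0.9997 -0.0118 -0.0198] F [-0.1548 -0.3781 -1.1916] w 0.0005256808434286689
```

View pics/scene6.png

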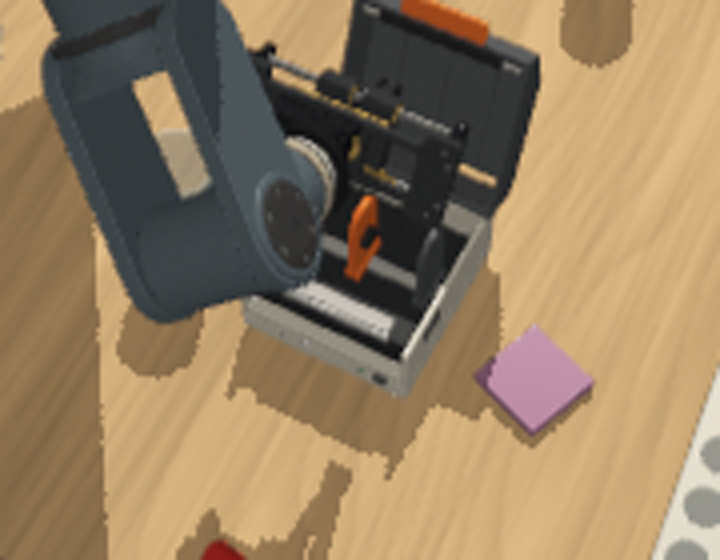

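Request:
drive_tool --plan '[[[0, -0.8, 0.5, 0, 0, 0], [0, -0.8, 0.5, -0.5, 0, 0], [0, 0, 0.5, -1, 0, 0], [0, 0, 0.5, -1, 0, 0], [0, 0, 0.4, -1, 0, 0], [0, 0, 0.4, -1, 0, 0], [0, 0, 0, -1, 0, 0], [0, 0, 0, -1, 0, 0]]]'

```text
time: 9.55
position: [0.5481, -0.187, 0.4063]
tool_rot: [0.703, 0.687, 0.126, -0.129]
ft_force: [0.1, 0.6, 0.2]
grip_width: 0.0003
```

Request:
drive_tool --plan '[[[0, 0, 0, -1, 0, 0], [0, 0, 0, -1, 0, 0], [0, 0, 0, -1, 0, 0], [0, 0, 0, -0.5, 0, 0], [0, 0, 0, 0, 0, 0]]]'

```text
time: 10.18
position: [0.5482, -0.1866, 0.406]
tool_rot: [0.715, 0.699, 0.0, -0.0]
ft_force: [-0.7, 0.3, -0.3]
grip_width: 0.0006
```

```bash
python3 s.py;  python3 - <<'E'
from h import *
import cv2
for n in ["scene","wrist","top"]:
    a=camera(n)[:,:,::-1]
    cv2.imwrite(f"pics/{n}7.png",a if n=="wrist" else cv2.resize(a[170:310,190:370] if n=="scene" else a[110:270,220:400],None,fx=4,fy=4,interpolation=2)[:600,:800])
E
```

```text
10.18 q [-0.5211  0.4641  1.5489  0.0007  1.1294 -0.499 ] pos [ 0.5482 -0.1866  0.406 ] tip [ 0.5481 -0.1864  0.224 ] 
z [-0.0004  0.0009 -1.    ] y [ 0.9997 -0.0224 -0.0004] F [-0.7006  0.2818 -0.2954] w 0.0005640333362334996
```

View pics/scene7.png

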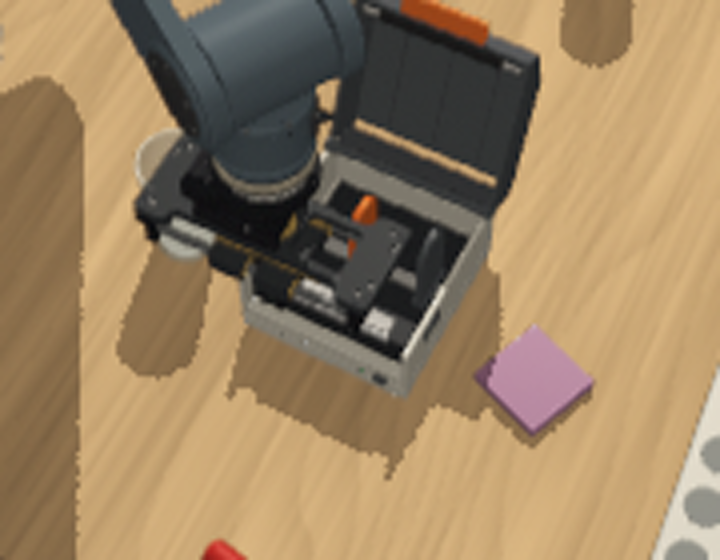

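View pics/wrist7.png

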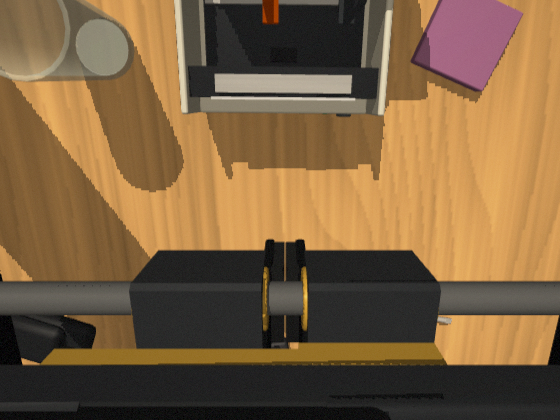

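View pics/top7.png

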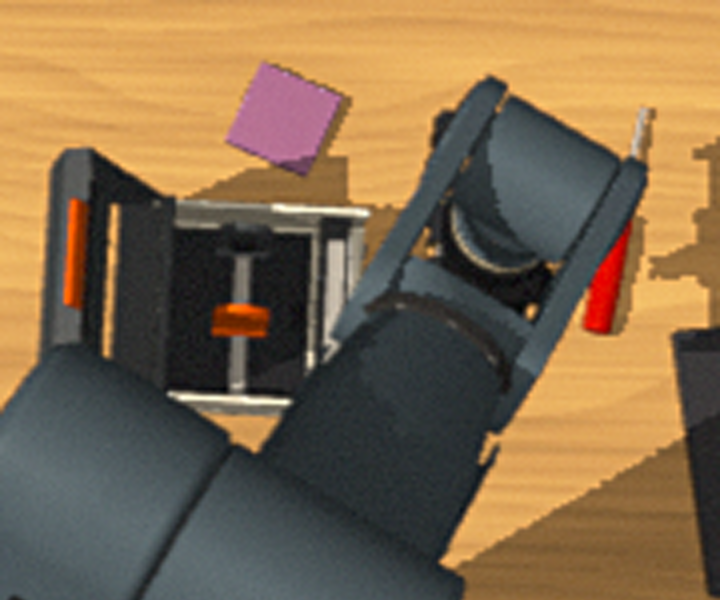

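Run:
```python
from h import *
T=camera_model("top");g=lambda x,y:(220+x/4-.4,110+y/4-.4)
for p in [(212,306),(270,306),(240,304),(240,322),(240,226),(240,246)]:print(p,onz(T,*g(*p),.11).round(4))
o=np.array([.549,-.0335]);px=np.array([.027,1]);py=np.array([-1,.027])
for p in [(.012,-.002),(.012,-.052),(.012,-.027)]:print(o+p[0]*px+p[1]*py)
```

```text
(212, 306) [0.542  0.0006 0.11  ]
(270, 306) [ 0.5429 -0.0455  0.11  ]
(240, 304) [ 0.5441 -0.0217  0.11  ]
(240, 322) [ 0.5296 -0.0219  0.11  ]
(240, 226) [ 0.6074 -0.0207  0.11  ]
(240, 246) [ 0.5911 -0.0209  0.11  ]
[ 0.551324 -0.021554]
[ 0.601324 -0.022904]
[ 0.576324 -0.022229]
```

Request:
drive_tool --plan '[[[0.2, 0.9, 0, 0, 0, 0], [0.2, 0.9, 0, 0, 0, 0], [0.2, 0.9, 0, 0, 0, 0], [0.2, 0.9, 0, 0, 0, 0], [0.15, 0.9, 0, 0, 0, 0], [0.1, 0.9, 0, 0, 0, 0], [0, 0.8, 0, 0, 0, 0], [0, 0.4, 0, 0, 0, 0]]]'

```text
time: 11.32
position: [0.5744, -0.021, 0.4059]
tool_rot: [0.715, 0.699, -0.0, -0.0]
ft_force: [0.3, 0.5, -0.2]
grip_width: 0.0003
```

```bash
python3 s.py;  python3 - <<'E'
from h import *
import cv2
for n in ["scene"]:
    a=camera(n)[:,:,::-1]
    cv2.imwrite(f"pics/{n}8.png",a if n=="wrist" else cv2.resize(a[170:310,190:370],None,fx=4,fy=4,interpolation=2))
E
```

```text
11.32 q [-0.231   0.4584  1.5597  0.0002  1.124  -0.2089] pos [ 0.5744 -0.021   0.4059] tip [ 0.5743 -0.021   0.2239] 
z [-0.0005  0.0003 -1.    ] y [ 0.9998 -0.0222 -0.0005] F [ 0.3064  0.5156 -0.1913] w 0.00027116741029578265
```

View pics/scene8.png

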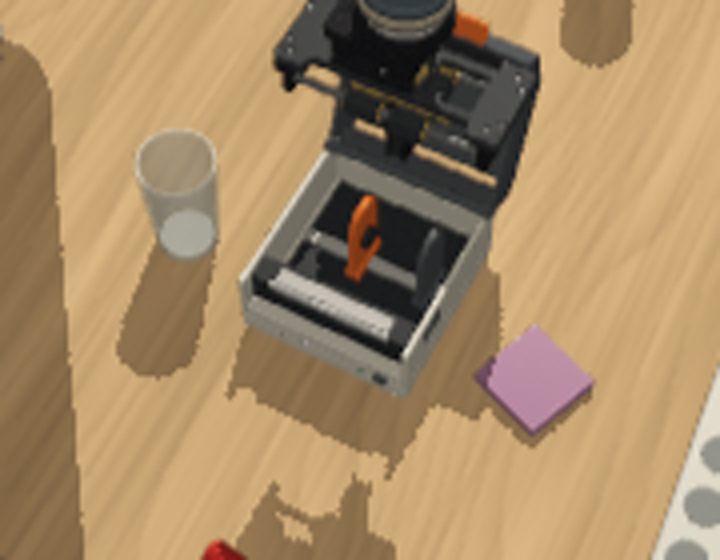

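Request:
drive_tool --plan '[[[0, 0, -0.8, 0, 0, 0], [0, 0, -0.8, 0, 0, 0], [0, 0, -0.8, 0, 0, 0], [0, 0, -0.8, 0, 0, 0], [0, 0, -0.8, 0, 0, 0], [0, 0, -0.7, 0, 0, 0], [0, 0, -0.6, 0, 0, 0], [0, 0, 0, 0, 0, 0]]]'

```text
time: 12.38
position: [0.5742, -0.0222, 0.2724]
tool_rot: [0.715, 0.699, -0.001, -0.001]
ft_force: [-0.6, -0.4, 0.6]
grip_width: 0.0005
```

```bash
python3 s.py;  python3 - <<'E'
from h import *
import cv2
for n in ["scene"]:
    a=camera(n)[:,:,::-1]
    cv2.imwrite(f"pics/{n}9.png",a if n=="wrist" else cv2.resize(a[170:310,190:370],None,fx=4,fy=4,interpolation=2))
E
```

```text
12.38 q [-0.2331  0.6435  1.6701 -0.0001  0.8306 -0.2097] pos [ 0.5742 -0.0222  0.2724] tip [ 0.5737 -0.0221  0.0904] 
z [-0.0025  0.0005 -1.    ] y [ 0.9997 -0.0232 -0.0025] F [-0.6338 -0.4194  0.6155] w 0.00046936917373189776
```

View pics/scene9.png

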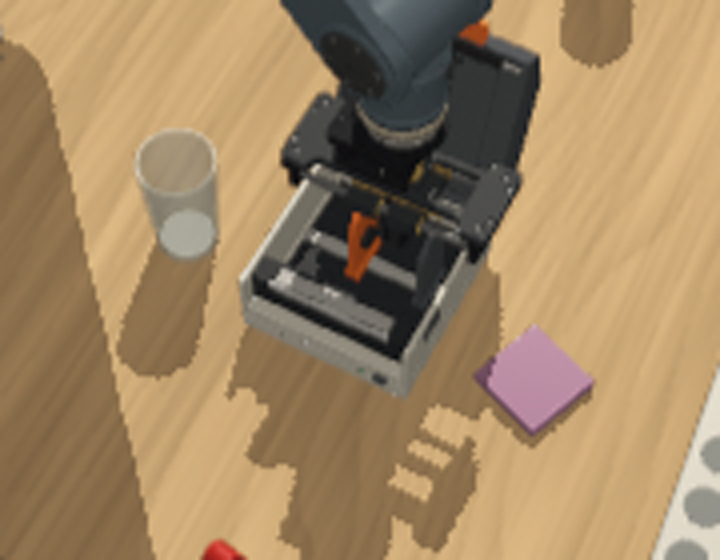

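Request:
drive_tool --plan '[[[-0.3, 0, 0, 0, 0, 0], [-0.3, 0, 0, 0, 0, 0], [-0.3, 0, 0, 0, 0, 0], [-0.3, 0, 0, 0, 0, 0], [-0.3, 0, 0, 0, 0, 0], [-0.3, 0, 0, 0, 0, 0], [-0.3, 0, 0, 0, 0, 0], [-0.2, 0, 0, 0, 0, 0]]]'

```text
time: 13.42
position: [0.5166, -0.022, 0.2736]
tool_rot: [0.715, 0.699, -0.0, -0.0]
ft_force: [2.0, 0.4, 0.6]
grip_width: 0.0003
```

```bash
python3 s.py;  python3 - <<'E'
from h import *
import cv2
for n in ["scene"]:
    a=camera(n)[:,:,::-1]
    cv2.imwrite(f"pics/{n}10.png",a if n=="wrist" else cv2.resize(a[170:310,190:370],None,fx=4,fy=4,interpolation=2))
E
```

```text
13.43 q [-0.2588  0.5878  1.8164 -0.      0.7374 -0.236 ] pos [ 0.5166 -0.022   0.2736] tip [ 0.5165 -0.022   0.0916] 
z [-0.0001 -0.     -1.    ] y [ 0.9997 -0.0228 -0.0001] F [2.0069 0.3529 0.5815] w 0.0002549656123245938
```

View pics/scene10.png

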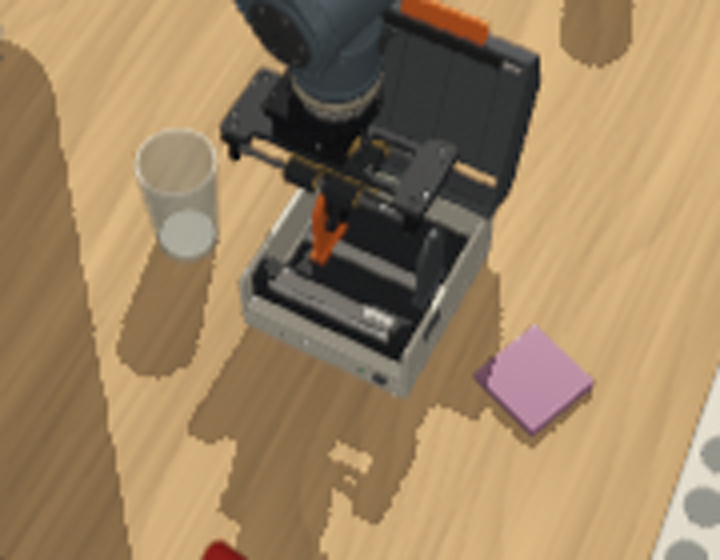

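Request:
drive_tool --plan '[[[-0.1, 0, 0, 0, 0, 0], [-0.1, 0, 0, 0, 0, 0], [0, 0, 0, 0, 0, 0]]]'

```text
time: 13.85
position: [0.5118, -0.022, 0.2734]
tool_rot: [0.715, 0.699, -0.0, -0.0]
ft_force: [0.1, 1.1, -0.2]
grip_width: 0.0007
```

Request:
drive_tool --plan '[[[-0.08, 0, 0, 0, 0, 0], [0, 0, 0, 0, 0, 0]]]'

```text
time: 14.1
position: [0.5099, -0.022, 0.2734]
tool_rot: [0.715, 0.699, -0.0, -0.0]
ft_force: [0.9, 0.7, -0.1]
grip_width: 0.0003
```

Request:
drive_tool --plan '[[[-0.08, 0, 0, 0, 0, 0], [0, 0, 0, 0, 0, 0]]]'

```text
time: 14.35
position: [0.5082, -0.022, 0.2735]
tool_rot: [0.715, 0.699, 0.0, 0.0]
ft_force: [2.5, 1.3, -1.4]
grip_width: 0.0004
```

Request:
drive_tool --plan '[[[-0.08, 0, 0, 0, 0, 0], [0, 0, 0, 0, 0, 0]]]'

```text
time: 14.6
position: [0.5073, -0.0221, 0.2737]
tool_rot: [0.715, 0.699, 0.002, 0.002]
ft_force: [5.8, 2.1, -1.4]
grip_width: 0.0008
```

Request:
drive_tool --plan '[[[-0.08, 0, 0, 0, 0, 0], [0, 0, 0, 0, 0, 0]]]'

```text
time: 14.85
position: [0.5065, -0.0223, 0.274]
tool_rot: [0.715, 0.699, 0.003, 0.003]
ft_force: [7.5, 2.0, -3.3]
grip_width: 0.0006
```

Request:
drive_tool --plan '[[[0.4, 0, 0, 0, 0, 0], [0.3, 0, 0, 0, 0, 0], [0, 0, 0.8, 0, 0, 0], [0, 0, 1, 0, 0, 0], [0, 0, 1, 0, 0, 0], [0, 0, 1, 0, 0, 0], [0, -0.5, 1, 0, 0, 0], [0, -1, 1, 0, 0, 0]]]'

```text
time: 15.85
position: [0.5209, -0.0591, 0.419]
tool_rot: [0.715, 0.7, -0.001, -0.001]
ft_force: [0.5, 0.3, -0.0]
grip_width: 0.0005
```

Request:
drive_tool --plan '[[[0, -1, 0.4, 0, 0, 0], [0, -1, 0, 0, 0, 0], [0, -1, 0, 0, 0, 0], [0, -1, 0, 0, 0, 0], [0, -1, 0, 0, 0, 0], [0, -1, 0, 0, 0, 0], [0, -1, 0, 0, 0, 0], [0, 0, 0, 0, 0, 0]]]'

```text
time: 16.85
position: [0.5214, -0.2362, 0.4282]
tool_rot: [0.716, 0.698, -0.0, -0.0]
ft_force: [0.4, 0.8, 1.0]
grip_width: 0.0003
```

```bash
python3 s.py;  python3 - <<'E'
from h import *
import cv2
for n in ["scene","top"]:
    a=camera(n)[:,:,::-1]
    cv2.imwrite(f"pics/{n}11.png",cv2.resize(a[170:310,190:370] if n=="scene" else a[110:260,220:400],None,fx=4,fy=4,interpolation=2))
E
```

```text
16.85 q [-0.6204  0.4298  1.5399 -0.0003  1.1723 -0.5951] pos [ 0.5214 -0.2362  0.4282] tip [ 0.5213 -0.2362  0.2462] 
z [-0.0005  0.     -1.    ] y [ 0.9997 -0.0252 -0.0005] F [0.3642 0.8057 1.0416] w 0.000302496306233203
```

View pics/scene11.png

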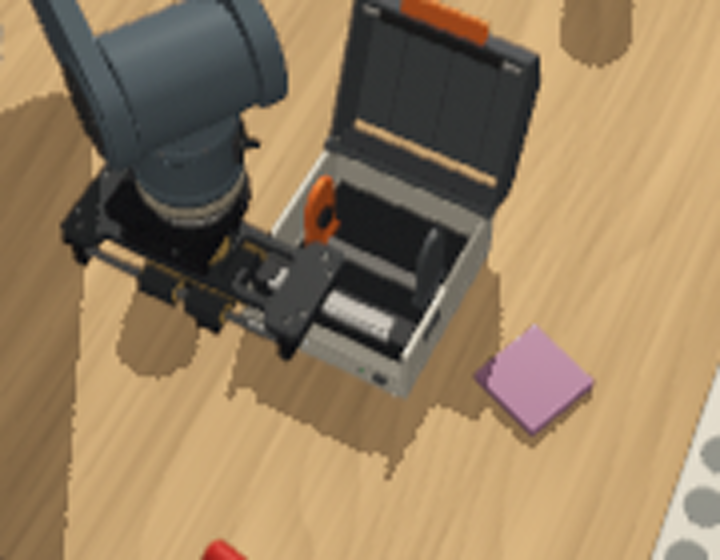

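View pics/top11.png

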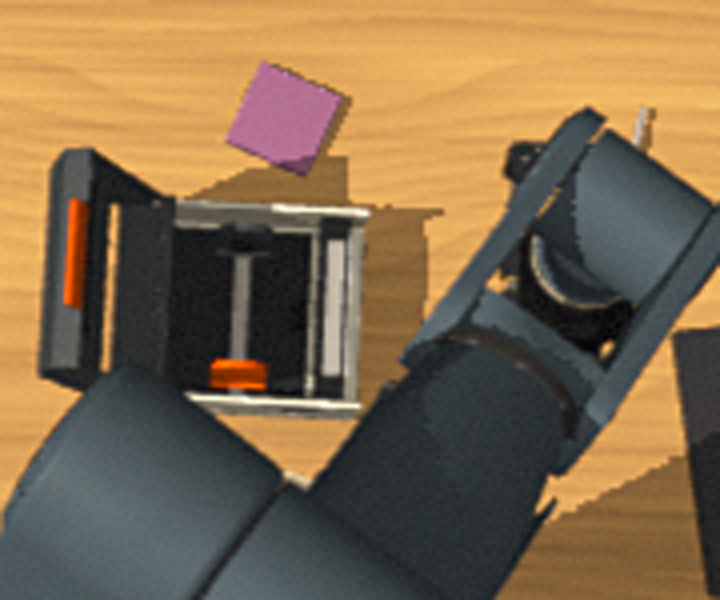

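Run:
```python
from h import *
import cv2
T=camera_model("top");S=camera_model("scene")
for f in ["top7","top11"]:
    a=cv2.imread(f"pics/{f}.png").astype(int); b,g,r=a[...,0],a[...,1],a[...,2]
    m=((r>150)&(g<130)&(b<70)&(r-g>80)); m[:, :150]=0; m[:,300:]=0
    ys,xs=np.nonzero(m[:500]); 
    for c in (225,235,245,255):
        yy=ys[xs==c]; print(f,c,yy.min(),yy.max(),onz(T,220+c/4-.4,110+yy.min()/4-.4,.112).round(4))
    # flange/ column profile
    print(a[215:262:3,240].mean(1).round())
```

```text
top7 225 308 333 [ 0.5403 -0.0098  0.112 ]
top7 235 304 334 [ 0.5436 -0.0176  0.112 ]
top7 245 304 334 [ 0.5438 -0.0256  0.112 ]
top7 255 308 335 [ 0.5407 -0.0336  0.112 ]
[ 85.  89.  89.  94.  83.  59.  38.  28.  25.  24.  20.  12.  27.  62.
  90. 113.]
top11 225 359 386 [ 0.4993 -0.0104  0.112 ]
top11 235 360 387 [ 0.4987 -0.0184  0.112 ]
top11 245 360 388 [ 0.4988 -0.0263  0.112 ]
top11 255 362 388 [ 0.4974 -0.0342  0.112 ]
[ 83.  87.  90.  89.  79.  60.  35.  32.  26.  16.  24.  17.  27.  60.
  90. 112.]
```

Run:
```python
from h import *
import cv2
a=cv2.imread("pics/scene11.png")[130:340,240:500];cv2.imwrite("pics/s11z.png",cv2.resize(a,None,fx=2.8,fy=2.8,interpolation=2))
```

```text
(no output)
```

View pics/s11z.png

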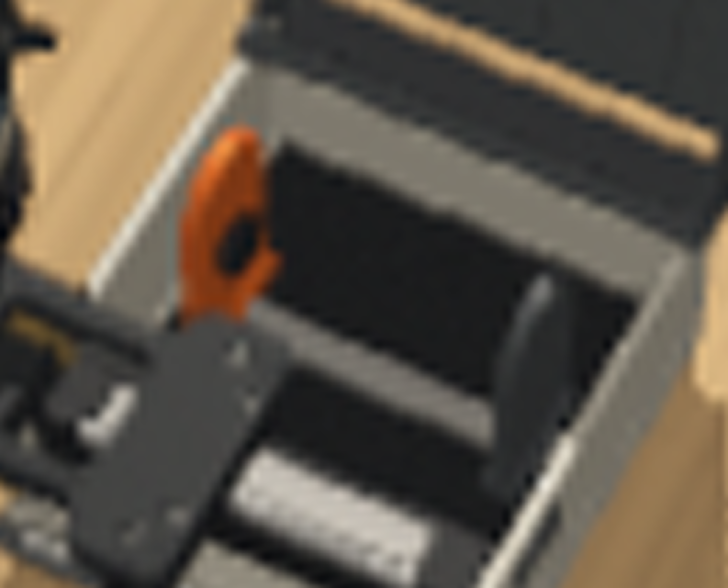

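Run:
```python
from h import *
import cv2
S=camera_model("scene");T=camera_model("top")
g=lambda u,v:((240+u/2.8)/4+190-.4,(130+v/2.8)/4+170-.4)
A=onz(S,*g(243,128),.118);B=onz(S,*g(545,276),.118);print(A,B,np.linalg.norm(A-B))
a=cv2.imread("pics/top11.png");cv2.imwrite("pics/t11z.png",cv2.resize(a[190:420,150:380],None,fx=2.6,fy=2.6,interpolation=2)*2)
b=np.clip(a[190:420,150:380].astype(int)*2.2,0,255).astype('uint8');cv2.imwrite("pics/t11z.png",cv2.resize(b,None,fx=2.6,fy=2.6,interpolation=2))
```

```text
[ 0.4973384 -0.0094722  0.118    ] [ 0.60534039 -0.01774244  0.118     ] 0.10831817128650026
```

View pics/t11z.png

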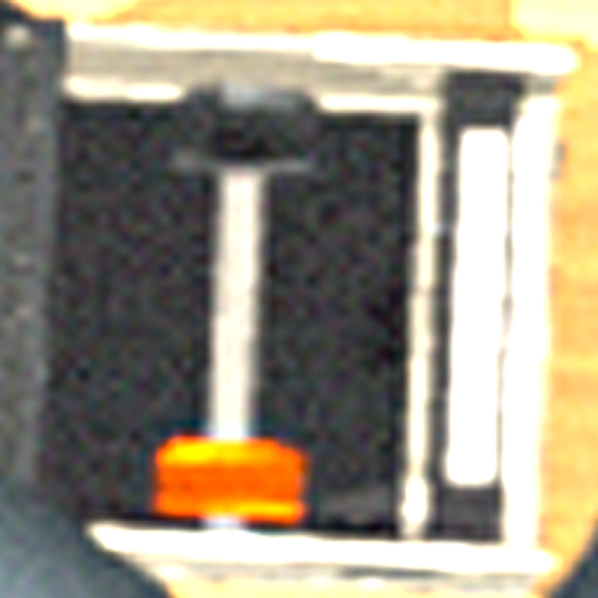

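Request:
drive_tool --plan '[[[0.3, 0.9, 0, 0, 0, 0], [0.3, 0.9, 0, 0, 0, 0], [0.3, 0.9, 0, 0, 0, 0], [0.3, 0.9, 0, 0, 0, 0], [0, 0, 0, 0, 0, 0], [0, 0, 0, 0, 0, 0]]]'

```text
time: 17.7
position: [0.5514, -0.1442, 0.4285]
tool_rot: [0.715, 0.699, -0.0, -0.0]
ft_force: [1.3, 0.2, 0.1]
grip_width: 0.0004
```

```bash
python3 s.py;  python3 - <<'E'
from h import *
import cv2
a=camera("wrist")[:,:,::-1]
cv2.imwrite("pics/w12.png",a)
b=np.clip(a[0:200,150:420].astype(int)*1.6,0,255).astype('uint8')
cv2.imwrite("pics/w12z.png",cv2.resize(b,None,fx=2.9,fy=2.9,interpolation=2))
E
```

```text
17.7 q [-0.4517  0.4258  1.5457 -0.0005  1.1702 -0.4298] pos [ 0.5514 -0.1442  0.4285] tip [ 0.5513 -0.1443  0.2465] 
z [-0.0004 -0.0003 -1.    ] y [ 0.9998 -0.0218 -0.0004] F [1.282  0.237  0.1146] w 0.000361394919883797
```

View pics/w12z.png

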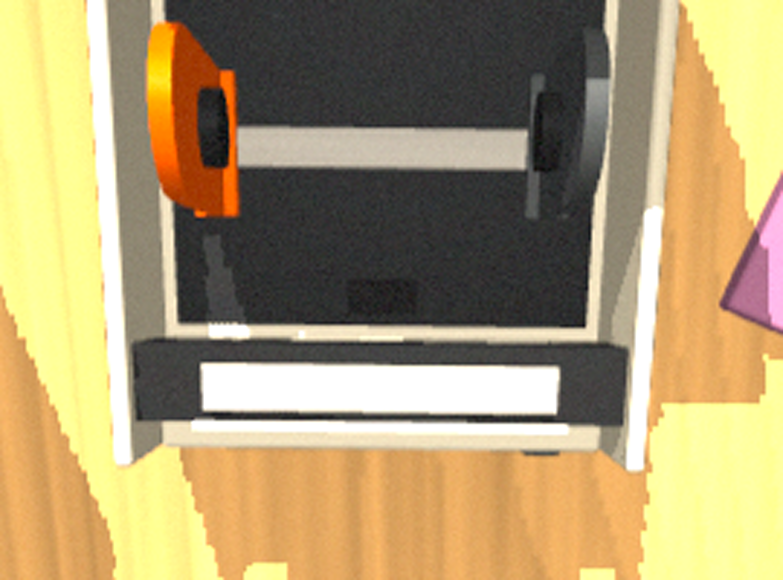

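Run:
```python
from s import *
import cv2
o,R=st();m=camera_model("wrist");X=m["tool_from_camera"]
def wz(u,v,z):
    d=np.linalg.inv(m["K"])@[u,v,1];d=np.array([d[0],-d[1],-d[2]])
    c=R@X[:3,3]+o["position"];d=R@X[:3,:3]@d
    return c+d*(z-c[2])/d[2]
a=cv2.imread("pics/w12.png").astype(int)
for v in (18,22,26):
    print(v,"L",a[v,196:214].tolist()); print("R",a[v,345:364].sum(1).tolist())
for p in [(148,70),(171,70),(587,75),(608,75)]:print(p,wz(150+p[0]/2.9-.3,p[1]/2.9-.3,.116))
```

```text
17.75 q [-0.4525  0.426   1.5456 -0.0004  1.1702 -0.4296] pos [ 0.5513 -0.1446  0.4285] tip [ 0.5513 -0.1447  0.2465] 
z [-0.0003 -0.0003 -1.    ] y [ 0.9997 -0.0227 -0.0003] F [ 0.418   0.3216 -0.6019] w 0.000230322649145071
18 L [[72, 83, 89], [72, 85, 90], [71, 82, 86], [70, 81, 85], [70, 80, 88], [0, 118, 244], [0, 119, 247], [0, 116, 247], [0, 117, 247], [0, 117, 247], [0, 117, 247], [0, 120, 248], [0, 118, 247], [0, 62, 160], [0, 36, 104], [0, 35, 101], [0, 37, 101], [5, 37, 101]]
R [70, 79, 86, 84, 103, 77, 89, 135, 126, 135, 135, 130, 135, 149, 150, 333, 414, 303, 240]
22 L [[69, 81, 86], [68, 81, 86], [69, 79, 87], [69, 82, 87], [62, 95, 131], [4, 131, 244], [0, 136, 247], [0, 135, 247], [0, 134, 247], [0, 135, 247], [0, 135, 247], [0, 133, 246], [0, 132, 247], [2, 53, 126], [1, 36, 101], [1, 36, 102], [3, 39, 103], [0, 35, 102]]
R [92, 84, 84, 99, 90, 81, 87, 126, 148, 151, 148, 145, 137, 144, 149, 281, 415, 260, 247]
26 L [[70, 84, 88], [73, 83, 88], [70, 82, 87], [69, 83, 88], [60, 94, 129], [31, 142, 245], [22, 143, 247], [17, 143, 247], [20, 143, 247], [16, 140, 247], [15, 141, 247], [19, 141, 247], [16, 141, 247], [5, 51, 127], [0, 32, 101], [0, 36, 101], [8, 37, 102], [0, 36, 101]]
R [85, 76, 90, 90, 92, 91, 76, 139, 152, 155, 147, 155, 134, 149, 151, 275, 364, 250, 245]
(148, 70) [ 0.4927 -0.015   0.116 ]
(171, 70) [ 0.4985 -0.0152  0.116 ]
(587, 75) [ 0.6033 -0.0187  0.116 ]
(608, 75) [ 0.6086 -0.0189  0.116 ]
```

```bash
python3 -c "
from rig import robot
print(robot.hand_in())"
```

```text
the job is handed in; nothing more can be done
None
```

I opened the printer cover and pushed the orange roll guide to the outer end of its track, then handed the job in after about 18 s of the 48 s allowed. The hand-in gives no verdict.

- **Cover:** I put the closed fingertips under the lip, lifted along the hinge's arc and carried the cover past its balance point. It then fell back by itself. Pictures before and after the guide was pushed show it in the same place, standing open with nothing touching it. I did not measure its angle directly.
- **Guide:** I pushed it outward from inside the bay. Near the end the force rose from about 2 N to 7.5 N while the guide all but stopped moving, which fits the end stop. I then drew the hand back and lifted it out.
- **Checks that disagreed:** the clear width should be 105 mm at the end stop, and at least 102 mm to pass.
    - The coarse top and scene views gave only about 102 mm.
    - A closer wrist-camera view gave 104.8 mm, which agrees with the force rise, so I took it as being at the end.
- **Other things:** the glass and note pad look unmoved in the pictures. I did not measure the other things again, and no unexpected force showed up. At hand-in the fingertips were well above the printer and touching nothing.

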